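Bring the wheel's valve to the top

TASK

The trolley wheel on the sloping stand is to be pumped up: turn it until its valve stem points straight up the slope, in line with the stand's pointer, by pushing one spoke after another with the fingertips between the arms of the guard. Push only on the spokes, lightly, never on the tyre or the valve, and do not grip the wheel or lift it on its spindle. Leave the loose things on and around the stand where they lie.

Things in the scene. Friction and masses are not known exactly. Their poses are not given: they have to be found in the camera images.
- stand: Fixed stand; sizes in mm. Board 400 x 320 x 16 on the bench, from 220 in front of the origin to 180 behind. Origin on the bench under the wheel's centre; z up, x to the high side (away from the robot, yawed up to 20 degrees). The wheel slopes 20 degrees: its axis leans to the stand's -x, its +x side is the top. Angles round the wheel: about its axis from the top, counterclockwise seen from above.
- guard_cap (a point): Middle of the guard that stands over the wheel and does not turn: dark cap, radius 21, top 32 mm over the wheel's mid-plane; three 12 mm dark steel bars run outward at 60, 180, 300 degrees, centre lines 20 mm over the mid-plane to radius 104, then 33 mm from radius 122 on, over the tyre, and down to the board at radius 180. Point: on the axis, top of the cap. Axes as the stand's.
- wheel_centre (a point): Centre of the wheel: on its axis, in its mid-plane, 105 mm above the bench. Fixed in the stand, axes as the stand's (level). The axis passes up from here through point guard_cap.
- top_mark (a point): Where the valve's free end is when the valve points straight up the slope: mid-plane, radius 100 mm, 0 degrees. Fixed in the stand, axes as the stand's.
- pointer (a point): Inner tip of the pointer at 0 degrees: a light metal tongue over the tyre, 26 mm above the mid-plane, radius 131 to 185 mm, on a dark post at radius 182 that rises 22 mm above the mid-plane there. Fixed in the stand, axes as the stand's.
- wheel: Grey plastic wheel, sizes in mm. Hub radius 28, 30 thick; six spokes 14 wide, 12 thick in the mid-plane, at 30, 90, 150, 210, 270, 330 degrees from the valve; rim inside radius 116, 26 wide. The windows are open right through, free to the board but for a post (radius 20) under the hub. Origin: wheel's centre; z along the axis, up; x toward the valve. Rests on its spindle. Load it with 35 N at most.
- tyre: Black rubber tyre, round section 38 mm thick, from radius 119 to 157 mm; turns with the wheel, same axes. Not to be pushed.
- valve: Valve stem: black rubber stem, 12 mm across, with a 5 mm long brass tip, in the mid-plane, standing inward from the rim toward the hub, from radius 118 to 100 mm, midway between two spokes. Origin at the free end (radius 100 mm), x outward along the stem. Not to be pushed.
- wheel_turn (a joint): Turn of the wheel, rad: angle of the valve from the top about the wheel's axis, counterclockwise seen from above positive. Whole turns are equivalent: 0 or 6.283 is valve at the top. Stiff bearing: about 0.25 N m either way (3.5 N at radius 70 mm), no end stop within two turns; the wheel stays where it is left.
- wheel_lift (a joint): How far the wheel is lifted along its axis, m: 0 at rest, up to 0.008.
- hex_key: Loose bystander: black L-shaped hex key, 83 x 27 x 5, lying on the front strip of the stand's board. Sizes in mm. Origin at the centre of its underside.
- cell: Loose bystander: AA battery cell, 14 across, 49 long, lying on the front strip of the stand's board. Sizes in mm. Origin at the centre of its underside.
- tape: Loose bystander: roll of black insulating tape, 56 across, 18 high, flat on the bench to the left of the stand. Sizes in mm. Origin at the centre of its underside.
- pliers: Loose bystander: small pliers with orange handles, 153 x 48 x 10, flat on the bench to the left of the stand. Sizes in mm. Origin at the centre of its underside.
- screwdriver: Loose bystander: screwdriver with a blue handle, 166 long, 25 thick, on the bench to the right of the stand. Sizes in mm. Origin at the centre of its underside.
- cutter: Loose bystander: small pliers with red handles, 134 x 48 x 10, flat on the bench to the right of the stand. Sizes in mm. Origin at the centre of its underside.
- tin: Loose bystander: flat round tin, 60 across, 19 high, on the bench to the right of the stand. Sizes in mm. Origin at the centre of its underside.

How it is judged:
At the end, for the whole second after the job is handed in: The valve's free end is within 10 mm (about 6 degrees) of the top mark, the wheel stands still (under 0.02 rad/s) and down on its spindle (lifted under 2 mm), and no loose thing has moved by more than 15 mm (distance between valve and top_mark below 0.01 m and velocity of joint wheel_turn between -0.02 and 0.02 rad/s and value of joint wheel_lift below 0.002 m and not (distance of hex_key from where it was at the start of the episode above 0.015 m) and not (distance of cell from where it was at the start of the episode above 0.015 m) and not (distance of tape from where it was at the start of the episode above 0.015 m) and not (distance of pliers from where it was at the start of the episode above 0.015 m) and not (distance of screwdriver from where it was at the start of the episode above 0.015 m) and not (distance of cutter from where it was at the start of the episode above 0.015 m) and not (distance of tin from where it was at the start of the episode above 0.015 m)); the robot touches nothing.
It fails at once if the tyre was pushed (more than 5 N) (contact force between any of the fingers, the arm and tyre above 5 N).
It fails at once if the valve was pushed (more than 3 N) (contact force between any of the fingers, the arm and valve above 3 N).
It fails at once if the wheel was gripped or pushed hard (more than 35 N from the fingers) (contact force between the fingers and wheel above 35 N).
It fails at once if the wheel was lifted on its spindle by more than 5 mm (value of joint wheel_lift above 0.005 m).
It fails at once if a loose thing was moved by more than 15 mm or lifted (distance of any of hex_key, cell, tape, pliers, screwdriver, cutter, tin from where it was at the start of the episode above 0.015 m).
It also fails if it takes over 56 s, if anything falls off the work surface, if the arm or the gripper's body presses on something with over 40 N, if the wrist force passes 120 N, or if a joint passes its speed limit or range.

ROBOT

A 6-joint arm with a two-finger parallel gripper is mounted at the origin on a cart in front of the work surface, level with it; the furniture and walls round the work are solid. World frame = base frame: x ahead of the robot, y to its left, z up, the work surface at z = 0. Lengths are in m, angles in rad, forces in N, time in s.
With the tool pointing down it reaches from about 0.325 to 0.875 m from the base axis. Payload 4.4 kg.
Tool frame: the origin (TCP) lies at the very end of the fingers, on their centre line; the grasp point (between the pads) lies 19 mm behind it; z points along the fingers, y is the line along which they close (so a half turn about z gives the same grasp; the last joint's range is limited). The gripper opens to 85 mm and grips with 20 to 120 N. Pads are 22 mm wide; open, the fingers measure 114 mm over their backs; the gripper's body (76 mm by 85 mm) begins 54 mm behind the grasp point. The pads swing forward as they close: fully open they stand 13 mm farther back than shut.
Start: joints at [-1.341, 0.207, 1.542, -0, 1.393, -0.15], TCP at [0.214, -0.534, 0.231] pointing down, gripper open.
Joint ranges: [-2.73, 2.73], [-0.86, 2.22], [0.23, 2.46], [-1.11, 4.25], [0.08, 2.63], [-2.82, 2.82]. Speed limits (rad/s): [2.79, 2.79, 3.14, 3.14, 3.14, 3.14].

INTERFACE

Orientations are given as [roll, pitch, yaw] about the fixed x, y, z axes, in that order (R = Rz(yaw) Ry(pitch) Rx(roll)).
In Python, from station import manip gives the robot as it stands.
- The arm moves only by the tool send_rows, never from a script. Its argument "plan" is a list of rows, each a list of 2 entries, a list of its own where there are three numbers: the shift along the tool's x, y, z in units of 30 mm (1.0 is 30 mm), then the turn, a rotation vector about the tool's x, y, z in units of 6 degrees (1.0 is 6 degrees). A call has 1 to 20 rows; each row is the pose to reach, as a shift and turn from the pose commanded when the call began, along the tool's axes at that moment; what a row does not reach only later rows make up. A row lasts 1/12 s, in which the tool goes at most 41.7 mm and 7.16 degrees, less where a joint would pass 70% of its speed; a pose out of reach is approached as far as the arm can. A call with a gripper value outside its range is refused whole. "gripper" is the finger opening in mm, from 0 to 85.4, set as the call begins (left out, the last holds). The fingers move at their own pace and stop on an object; "squeeze" is the grip in N (left out, the last holds). Time passes only in rows, so rows that repeat a pose let the fingers close. It gives the time, the measured TCP pose, the force, the opening and the grip force at its end, in the units of the state.
- manip.get_state(): the state, without advancing time (a new reading comes with each control period).
- manip.read_camera(name): name is "scene" or "top"; returns the picture (420x560x3 uint8, blue, green, red); there is no depth.
- manip.calibration(name): a dict with "mtx" (3x3 intrinsics, pixels), "view" (4x4, takes a point from world to camera coordinates). Camera axes: x right, y down, z forward; pixel columns grow to the right and rows downward; lengths in m; the calibration is good to about 2 mm. A picture is of the moment at which its call begins. calibration takes no time and is no camera call.
- manip.close_job(): hands the job in; it is judged then, once.
Trained networks look in the newest picture that a camera, given by its name, has taken for a name from the list of things; names that differ only in an ending like _2 or _b are one class to them, and where a whole thing is asked for, a point or a joint stands for the part that bears it (a point fixed in the world has none). Each returns a list of dicts, best first, with "score" (0 to 1); they miss things now and then, are a little off and sometimes report something else, mostly with a low value. They report only what shows in the picture. A call takes as long as a camera call.
- manip.look_for(label, camera): "uv" ([column, row] in pixels, amid what is visible of it).
- manip.masks_of(label, camera): "region" (420x560 bool, what is visible of it) and "uv" ([column, row] in pixels, amid what is visible of it).
The state is a dict: "t": time; "qpos": joint angles; "dq": joint speeds; "effort": joint torques, N m; "tool_pos": TCP position; "tcp_rot": TCP orientation; "force": force on the tool from outside, world axes, zero at the start; "wrist_torque": the same for the moment, N m; "finger_gap": opening from 0.0 (shut) to 1.0 (fully open); "grasp_force": force on a finger pad.
Only numpy, scipy, OpenCV 4.12 (cv2) and the standard library are available. Lean on these libraries where they do the work, as an engineer would, in place of code of your own. Each camera call takes 0.05 s, during which the arm holds its last target. There are 200 camera calls.

## Working session

There is one attempt and no reset: what is moved stays moved. The work goes in short steps, Python scripts to look and compute and a tool call to move; the robot and the scene stay as the last step left them, time stands still between calls to the robot, and variables do not carry over. Pictures are saved under pics/ and viewed, at most 10 in all, crops included, and the job is handed in when it is done.

Besides the shell and the picture viewer there is one more tool, called after "Request:" by a JSON object that holds its "api" and its "payload". send_rows: Moves the arm, as the interface text tells. Its arguments: {"type":"object","properties":{"plan":{"type":"array","items":{"type":"array"}},"gripper":{"type":"number"},"squeeze":{"type":"number"}},"required":["plan"]}

```bash
mkdir -p pics; python3 - <<'E'
from station import manip
import cv2,numpy as np
for c in("scene","top"):
    im=manip.read_camera(c); cv2.imwrite(f"pics/{c}0.png",im)
    k=manip.calibration(c); print(c,np.round(k["mtx"],1).tolist(),np.round(k["view"],4).tolist())
    for l in("guard_cap","pointer","valve","wheel","wheel_centre","top_mark"):
        print(l,[(np.round(d["uv"],1).tolist(),round(d["score"],2)) for d in manip.look_for(l,c)][:3])
print(manip.get_state())
E
```

```text
scene [[439.0, 0.0, 282.8], [0.0, 439.0, 212.8], [0.0, 0.0, 1.0]] [[-0.5326, -0.8462, -0.0142, 0.3188], [-0.5215, 0.3414, -0.782, 0.397], [0.6666, -0.4091, -0.6231, 0.6752], [0.0, 0.0, 0.0, 1.0]]
guard_cap [([295.3, 239.5], 0.71)]
pointer [([295.1, 243.1], 0.97), ([210.3, 301.6], 0.66)]
valve [([290.0, 242.3], 0.5)]
wheel [([293.0, 219.2], 0.78), ([293.6, 242.8], 0.55)]
wheel_centre []
top_mark [([290.8, 243.8], 0.68), ([210.3, 299.9], 0.28)]
top [[545.7, 0.0, 279.6], [0.0, 545.7, 208.0], [0.0, 0.0, 1.0]] [[0.0195, -0.9998, -0.0059, -0.0151], [-0.9922, -0.0186, -0.1235, 0.5601], [0.1234, 0.0083, -0.9923, 1.4978], [0.0, 0.0, 0.0, 1.0]]
guard_cap [([289.0, 206.1], 0.91)]
pointer [([288.7, 203.8], 0.95)]
valve []
wheel [([301.5, 199.7], 0.58)]
wheel_centre [([286.8, 207.1], 0.57)]
top_mark [([287.0, 205.2], 0.6)]
{'t': 0.7, 'qpos': array([-1.34048630e+00,  2.06515343e-01,  1.54146715e+00,  3.49088506e-05,
        1.39348695e+00, -1.50533641e-01]), 'dq': array([ 0.00021615,  0.00084397,  0.00161351,  0.00084241, -0.00038207,
       -0.00095342]), 'effort': array([ 1.78602204e-03, -3.82911873e+01, -2.91895294e+01, -2.47974970e-05,
        5.78643867e-04, -1.96666508e-05]), 'tool_pos': array([ 0.21371793, -0.53383708,  0.23134541]), 'tcp_rot': array([ 3.14146568e+00, -1.54952305e-05,  3.80837513e-01]), 'force': array([-1.16861993, -0.08153521, -0.27422925]), 'wrist_torque': array([ 0.048192  ,  0.03530468, -0.00203134]), 'grasp_force': 0.0, 'finger_gap': 1.0037371888583648}
```

```bash
python3 - <<'E'
import cv2
for c in("scene","top"):
    im=cv2.imread(f"pics/{c}0.png")
    if c=="top": im=cv2.resize(im[90:330,120:440],(800,600),interpolation=cv2.INTER_CUBIC)
    else: im=cv2.resize(im,(800,600),interpolation=cv2.INTER_CUBIC)
    cv2.imwrite(f"pics/{c}0b.png",im)
E
```

```text
(no output)
```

View pics/scene0b.png

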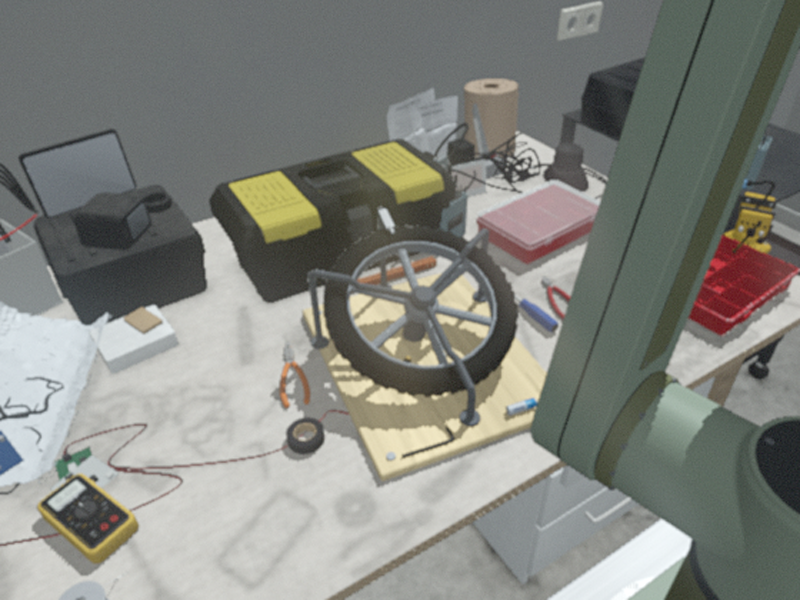

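View pics/top0b.png

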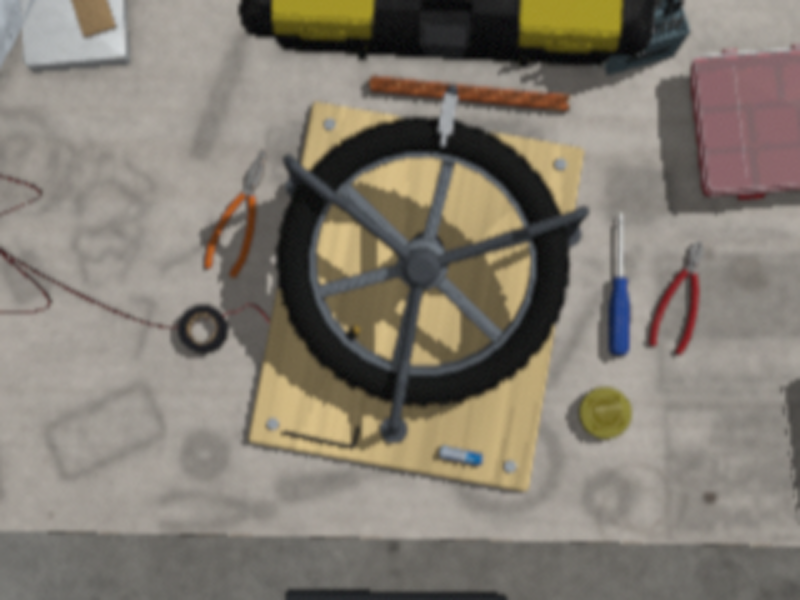

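The top view shows the cap at crop (422,258), the pointer tip at (443,143) and the brass valve tip at (350,332). Free spokes end near (447,165), (325,292) and (495,338); the other spokes lie under the guard bars. Next I fit the stand pose.

```bash
cat > h.py <<'E'
import numpy as np,cv2
from scipy.optimize import least_squares
from scipy.spatial.transform import Rotation as R
from station import manip
K={c:manip.calibration(c) for c in("scene","top")}
def proj(P,c):
    q=np.atleast_2d(P)@np.array(K[c]["view"])[:3,:3].T+np.array(K[c]["view"])[:3,3]
    q=q@np.array(K[c]["mtx"]).T; return q[:,:2]/q[:,2:]
s,co=np.sin(np.radians(20)),np.cos(np.radians(20))
RW=np.array([[co,0,-s],[0,1,0],[s,0,co]])   # wheel axes (0 deg) in stand
def W(r,a,h):  # wheel polar mm,deg -> stand m
    a=np.radians(a); return RW@np.array([r*np.cos(a),r*np.sin(a),h])/1e3+[0,0,.105]
def world(p,P): return R.from_euler('z',p[2]).apply(P)+[p[0],p[1],0]
def ray(uv,c,p,h=0): # pixel -> wheel frame xy (mm) at height h over mid-plane
    V=np.array(K[c]["view"]); d=V[:3,:3].T@np.linalg.inv(K[c]["mtx"])@[*uv,1]; o=-V[:3,:3].T@V[:3,3]
    Rz=R.from_euler('z',p[2]).as_matrix()@RW; w=world(p,np.array([[0,0,.105]]))[0]
    o=Rz.T@(o-w); d=Rz.T@d; t=(h/1e3-o[2])/d[2]; return (o+t*d)[:2]*1e3
E
python3 - <<'E'
from h import *
B=[[.18,.16,.016],[.18,-.16,.016],[-.22,-.16,.016],[-.22,.16,.016],W(0,0,32),W(131,0,26)]
top=np.array([[313,103],[583,150],[527,492],[248,443],[422,258],[443,143]])*.4+[120,90]
sc=np.array([[382,477],[428,294],[393,232]])*.7  # front-left corner, cap, pointer tip
SB=[[-.22,.16,.014],W(0,0,32),W(131,0,26)]
f=lambda p:np.r_[(proj(world(p,np.array(B)),"top")-top).ravel(),(proj(world(p,np.array(SB)),"scene")-sc).ravel()]
r=least_squares(f,[.55,0,-.15],loss='soft_l1');p=r.x
print(p,np.degrees(p[2]));print(np.round(f(p).reshape(-1,2),1))
np.save("p.npy",p)
for n,u in dict(valve=(350,332),s1=(447,165),s1i=(432,230),s2=(325,292),s2i=(400,270),s3=(495,338),s3i=(442,285)).items():
    x=ray(np.array(u)*.4+[120,90],"top",p,0 if n=='valve' else 4); print(n,np.hypot(*x).round(1),np.degrees(np.arctan2(x[1],x[0])).round(1))
E
```

```text
[ 0.58535484 -0.02904835 -0.15747418] -9.022605922070603
[[-0.4 -1.2]
 [ 0.9 -1.1]
 [ 0.4  0.2]
 [-0.5 -0.5]
 [-0.6  4.8]
 [-0.4  1.5]
 [ 0.6 -0.4]
 [-1.7 -0.8]
 [ 1.1  0.6]]
valve 109.4 143.8
s1 110.7 -4.3
s1i 39.5 -6.4
s2 109.2 116.1
s2i 24.1 113.8
s3 112.5 -125.6
s3i 30.8 -125.5
```

```bash
python3 - <<'E'
from h import *
p=np.load("p.npy")
im=cv2.resize(cv2.imread("pics/top0.png")[90:330,120:440],(800,600),interpolation=cv2.INTER_CUBIC)
D=lambda P,c:[cv2.circle(im,tuple(int(v) for v in (u-[120,90])*2.5+1),1,c,-1) for u in proj(world(p,np.array(P)),"top")]
A=range(0,360,3)
D([W(21,a,32) for a in A],(0,0,255));D([W(116,a,13) for a in A],(0,255,0));D([W(157,a,0) for a in A],(255,0,255))
for b in(60,180,300):D([W(r,b,20) for r in range(25,105,6)],(255,255,0))
D([W(131,0,26),W(185,0,26)],(0,0,255));
for b in(0,60,120,180,240,300):D([W(r,b-5,6) for r in range(30,115,5)],(0,140,255))
D([W(100,145,0)],(0,0,255))
for x in range(-220,181,10):D([[x/1e3,.16,.016],[x/1e3,-.16,.016]],(0,0,255))
cv2.imwrite("pics/ov.png",im)
E
```

```text
(no output)
```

View pics/ov.png

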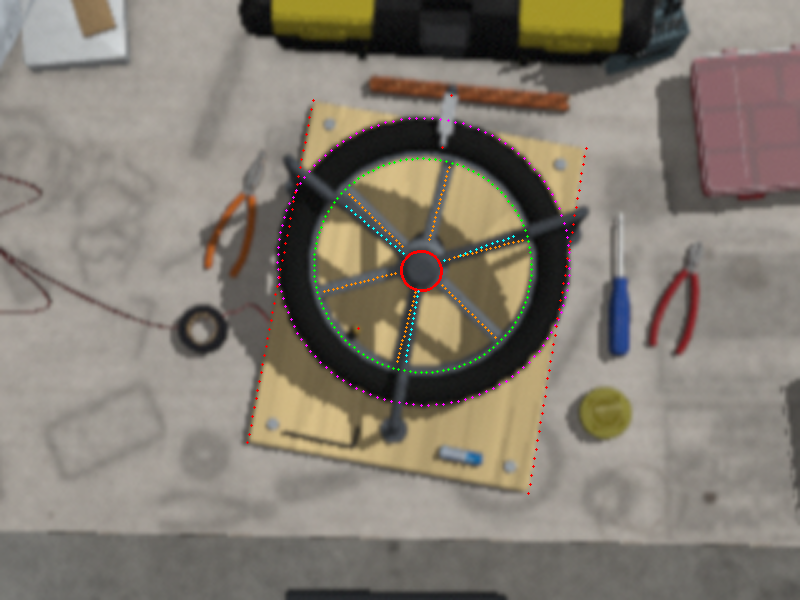

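```bash
cat >> h.py <<'E'
def goal(A,h,r=70,turn=None): # tool pose (T 4x4-ish) at wheel angle A, height h mm
    p=np.load("p.npy"); a=A if turn is None else turn
    Rz=R.from_euler('z',p[2]).as_matrix()@RW
    Rt=Rz@R.from_euler('z',np.radians(a)).as_matrix()@np.array([[0,1,0],[1,0,0],[0,0,-1.]])
    return world(p,W(r,A,h)[None])[0],Rt
def rel(P,Rt,P0,R0):
    return np.round(R0.T@(P-P0)*1e3/30,2).tolist(),np.round(np.degrees(R.from_matrix(R0.T@Rt).as_rotvec())/6,2).tolist()
def now():
    s=manip.get_state(); return np.array(s["tool_pos"]),R.from_euler('xyz',s["tcp_rot"]).as_matrix()
E
python3 - <<'E'
from h import *
P0,R0=now()
for A,h in((27,130),(27,60)):
    P,Rt=goal(A,h); print(P.round(3),rel(P,Rt,P0,R0),np.degrees(R.from_matrix(Rt).as_euler('xyz')).round(1))
print(R0.T.round(2))
E
```

```text
[0.604 0.    0.248] ([18.7, -11.68, -0.57], [-3.52, 1.02, -14.2]) [162.    8.9 106.6]
[ 0.628 -0.004  0.183] ([19.39, -11.27, 1.62], [-3.52, 1.02, -14.2]) [162.    8.9 106.6]
[[ 0.93  0.37  0.  ]
 [ 0.37 -0.93  0.  ]
 [ 0.   -0.   -1.  ]]
```

Request:
{"api": "send_rows", "payload": {"plan": [[[0,0,-3.5],[0,0,0]],[[0,0,-3.5],[0,0,0]],[[0,0,-3.5],[0,0,0]],[[9.3,-5.8,-3.5],[-1.7,0.5,-7.1]],[[9.3,-5.8,-3.5],[-1.7,0.5,-7.1]],[[9.3,-5.8,-3.5],[-1.7,0.5,-7.1]],[[9.3,-5.8,-3.5],[-1.7,0.5,-7.1]],[[9.3,-5.8,-3.5],[-1.7,0.5,-7.1]],[[9.3,-5.8,-3.5],[-1.7,0.5,-7.1]],[[9.3,-5.8,-3.5],[-1.7,0.5,-7.1]],[[9.3,-5.8,-3.5],[-1.7,0.5,-7.1]],[[18.7,-11.7,-3],[-3.5,1,-14.2]],[[18.7,-11.7,-3],[-3.5,1,-14.2]],[[18.7,-11.7,-3],[-3.5,1,-14.2]],[[18.7,-11.7,-3],[-3.5,1,-14.2]],[[18.7,-11.7,-3],[-3.5,1,-14.2]],[[18.7,-11.7,-3],[-3.5,1,-14.2]],[[18.7,-11.7,-3],[-3.5,1,-14.2]],[[18.7,-11.7,-3],[-3.5,1,-14.2]],[[18.7,-11.7,-3],[-3.5,1,-14.2]]], "gripper": 0}}

```text
t: 2.37
tool_pos: [0.6063, 0.0068, 0.3204]
tcp_rot: [2.829, 0.152, 1.867]
force: [-0.8, 0.1, -0.1]
finger_gap: 0.001
grasp_force: 0.0
```

```bash
python3 - <<'E'
from h import *
P0,R0=now();s=manip.get_state();print(P0,s["tcp_rot"],s["qpos"],s["t"],s["finger_gap"])
for A,h in((27,100),(27,50),(27,-12)):
    P,Rt=goal(A,h); print(rel(P,Rt,P0,R0))
E
```

```text
[0.60629553 0.00679784 0.32039628] [2.82938984 0.15247126 1.86680467] [-0.12874327 -0.00188212  1.62493563 -0.0055537   1.17223335 -0.44753312] 2.3667 0.0005482185617091516
([0.17, -0.86, 3.24], [-0.0, -0.05, 0.05])
([0.16, -0.86, 4.91], [-0.0, -0.05, 0.05])
([0.15, -0.86, 6.98], [-0.0, -0.05, 0.05])
```

Request:
{"api": "send_rows", "payload": {"plan": [[[0.15,-0.85,1],[0,0,0]],[[0.15,-0.85,2],[0,0,0]],[[0.15,-0.85,3],[0,0,0]],[[0.15,-0.85,4],[0,0,0]],[[0.15,-0.85,5],[0,0,0]],[[0.15,-0.85,5],[0,0,0]]]}}

```text
t: 2.87
tool_pos: [0.6262, -0.0115, 0.1639]
tcp_rot: [2.843, 0.15, 1.861]
force: [-1.0, 0.5, -1.2]
finger_gap: 0.001
grasp_force: 0.0
```

```bash
python3 - <<'E'
from h import *
a=manip.read_camera("top");b=manip.read_camera("scene")
a=cv2.resize(a[120:300,180:400],None,fx=2.6,fy=2.6,interpolation=cv2.INTER_CUBIC)[:,:400*2]
b=cv2.resize(b[150:310,200:380],None,fx=2.6,fy=2.6,interpolation=cv2.INTER_CUBIC)
cv2.imwrite("pics/a1.png",a); cv2.imwrite("pics/b1.png",b)
P0,R0=now()
for A,h in((27,40),(27,-12)):
    P,Rt=goal(A,h); print(rel(P,Rt,P0,R0))
E
```

```text
([0.2, 0.18, 0.25], [-0.06, -0.02, -0.01])
([0.2, 0.19, 1.98], [-0.06, -0.02, -0.01])
```

View pics/b1.png

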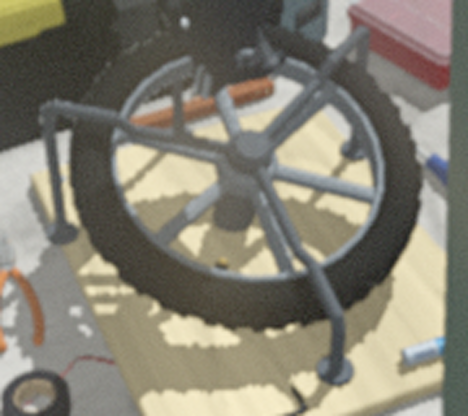

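Fingertip at crop (205,85) is in the window between the 60° bar and the spoke near (228,110). I'll go down now.

Request:
{"api": "send_rows", "payload": {"plan": [[[0.2,0.2,0],[0,0,0]],[[0.2,0.2,0.3],[0,0,0]],[[0.2,0.2,0.6],[0,0,0]],[[0.2,0.2,0.9],[0,0,0]],[[0.2,0.2,1.2],[0,0,0]],[[0.2,0.2,1.5],[0,0,0]],[[0.2,0.2,1.8],[0,0,0]],[[0.2,0.2,1.9],[0,0,0]],[[0.2,0.2,1.9],[0,0,0]]]}}

```text
t: 3.72
tool_pos: [0.6522, -0.0069, 0.1171]
tcp_rot: [2.833, 0.154, 1.86]
force: [0.3, -0.9, -0.9]
finger_gap: -0.0
grasp_force: 0.0
```

```bash
cat >> h.py <<'E'
def arc(As,h,**k):
    P0,R0=now()
    for A in As: print(A,rel(*goal(A,h,**k),P0,R0))
E
python3 -c "
from h import *
print(manip.get_state()['force'])
arc([27,20,12,4,-4,-12,-20,-28,-36],-12)"
```

```text
[ 0.27130546 -0.8727911  -0.90786088]
27 ([-0.01, -0.02, 0.07], [-0.05, -0.02, -0.0])
20 ([-0.29, -0.04, 0.07], [-0.05, -0.01, 1.16])
12 ([-0.61, -0.1, 0.07], [-0.05, -0.01, 2.5])
4 ([-0.92, -0.21, 0.07], [-0.05, -0.0, 3.83])
-4 ([-1.21, -0.36, 0.07], [-0.05, -0.0, 5.16])
-12 ([-1.48, -0.54, 0.07], [-0.05, 0.0, 6.5])
-20 ([-1.72, -0.76, 0.07], [-0.05, 0.01, 7.83])
-28 ([-1.92, -1.02, 0.07], [-0.05, 0.01, 9.16])
-36 ([-2.09, -1.3, 0.07], [-0.05, 0.01, 10.5])
```

Request:
{"api": "send_rows", "payload": {"plan": [[[-0.15,0,0.05],[0,0,0.6]],[[-0.3,-0.05,0.05],[0,0,1.2]],[[-0.45,-0.07,0.05],[0,0,1.8]],[[-0.6,-0.1,0.05],[0,0,2.5]],[[-0.75,-0.15,0.05],[0,0,3.2]],[[-0.9,-0.2,0.05],[0,0,3.8]],[[-1.05,-0.28,0.05],[0,0,4.5]],[[-1.2,-0.36,0.05],[0,0,5.2]]]}}

```text
t: 4.38
tool_pos: [0.6544, -0.0432, 0.1205]
tcp_rot: [2.795, -0.028, 1.341]
force: [0.7, 3.7, -0.8]
finger_gap: -0.0
grasp_force: 2.2
```

```bash
python3 -c "
from h import *
s=manip.get_state();print(s['force'],s['dq'].round(2))
arc([-4,-8,-12,-20,-28,-36],-12)"
```

```text
[ 0.65588791  3.69906307 -0.78797622] [-0.11 -0.02  0.02  0.05  0.    0.73]
-4 ([-0.06, -0.05, 0.08], [-0.02, -0.01, -0.08])
-8 ([-0.22, -0.05, 0.08], [-0.02, -0.01, 0.59])
-12 ([-0.39, -0.07, 0.08], [-0.02, -0.01, 1.26])
-20 ([-0.7, -0.13, 0.08], [-0.02, -0.01, 2.59])
-28 ([-1.01, -0.24, 0.08], [-0.02, -0.01, 3.92])
-36 ([-1.3, -0.39, 0.08], [-0.02, -0.01, 5.26])
```

Request:
{"api": "send_rows", "payload": {"plan": [[[-0.16,0,0],[0,0,0.7]],[[-0.32,-0.02,0],[0,0,1.3]],[[-0.48,-0.05,0],[0,0,2]],[[-0.64,-0.08,0],[0,0,2.7]],[[-0.8,-0.13,0],[0,0,3.3]],[[-0.95,-0.18,0],[0,0,4]],[[-1.1,-0.25,0],[0,0,4.6]],[[-1.2,-0.3,0],[0,0,5]],[[-1.2,-0.3,0],[0,0,5]]]}}

```text
t: 5.13
tool_pos: [0.6378, -0.0774, 0.1166]
tcp_rot: [2.851, -0.193, 0.843]
force: [2.3, 2.5, 0.3]
finger_gap: -0.005
grasp_force: 1.3
```

```bash
cat >> h.py <<'E'
def where():
    p=np.load("p.npy");P,Rt=now(); M=R.from_euler('z',p[2]).as_matrix()@RW
    x=M.T@(P-world(p,np.array([[0,0,.105]]))[0])*1e3; print("r,A,h",np.hypot(x[0],x[1]).round(1),np.degrees(np.arctan2(x[1],x[0])).round(1),x[2].round(1),manip.get_state()["force"].round(1))
E
python3 -c "
from h import *
where()
arc([-35],-12);arc([-32],-12);arc([-32],45);arc([0,29],45);arc([29],-12)"
```

```text
r,A,h 71.7 -33.4 -9.4 [2.3 2.5 0.3]
-35 ([-0.06, -0.06, 0.09], [-0.01, 0.01, 0.12])
-32 ([0.06, -0.06, 0.09], [-0.01, 0.01, -0.38])
-32 ([0.06, -0.06, -1.81], [-0.01, 0.01, -0.38])
0 ([1.28, -0.46, -1.82], [-0.01, 0.01, -5.71])
29 ([2.05, -1.34, -1.82], [-0.01, 0.0, -10.55])
29 ([2.05, -1.34, 0.08], [-0.01, 0.0, -10.55])
```

Request:
{"api": "send_rows", "payload": {"plan": [[[0.15,0,0],[0,0,0]],[[0.15,0,-0.8],[0,0,0]],[[0.15,0,-1.8],[0,0,0]],[[0.15,0,-1.9],[0,0,0]],[[0.7,-0.2,-1.9],[0,0,-2]],[[1.3,-0.5,-1.9],[0,0,-4]],[[1.6,-0.7,-1.9],[0,0,-5.7]],[[1.8,-1,-1.9],[0,0,-8]],[[2.1,-1.5,-1.9],[0,0,-10]],[[2.15,-1.5,-1.9],[0,0,-11.3]],[[2.15,-1.5,-1.9],[0,0,-11.3]],[[2.15,-1.5,-1.9],[0,0,-11.3]],[[2.15,-1.5,-1.9],[0,0,-11.3]]]}}

```text
t: 6.22
tool_pos: [0.6302, 0.0036, 0.1692]
tcp_rot: [2.841, 0.175, 1.922]
force: [0.7, -1.6, -0.3]
finger_gap: 0.001
grasp_force: 0.0
```

```bash
python3 -c "
from h import *
where();arc([34],-12)
b=manip.read_camera('scene');a=manip.read_camera('top')
f=lambda i,r,c:cv2.resize(i[r:r+150,c:c+190],None,fx=2.1,fy=2.1,interpolation=cv2.INTER_CUBIC)
cv2.imwrite('pics/c2.png',np.hstack([f(b,150,200),f(a,130,200)]))"
```

```text
r,A,h 70.7 33.8 46.9 [ 0.7 -1.6 -0.3]
34 ([0.01, -0.02, 1.96], [-0.02, -0.0, -0.55])
```

View pics/c2.png

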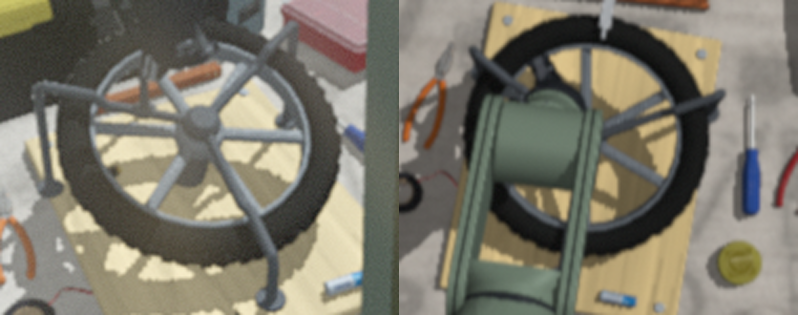

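Both views match: the next spoke is at about +11° (right half, (587,75)), with the fingers between it and the 60° bar.

Request:
{"api": "send_rows", "payload": {"plan": [[[0,0,0.3],[0,0,-0.3]],[[0,0,0.6],[0,0,-0.5]],[[0,0,0.9],[0,0,-0.5]],[[0,0,1.2],[0,0,-0.5]],[[0,0,1.5],[0,0,-0.5]],[[0,0,1.8],[0,0,-0.5]],[[0,0,1.95],[0,0,-0.5]],[[0,0,1.95],[0,0,-0.5]]]}}

```text
t: 6.98
tool_pos: [0.6487, 0.0002, 0.1121]
tcp_rot: [2.851, 0.186, 1.966]
force: [0.5, 0.6, -0.2]
finger_gap: 0.001
grasp_force: 0.0
```

```bash
python3 -c "
from h import *
where();arc([34,30,26,22,18,14,10,6,2,-2,-6,-10,-14,-18,-22,-26,-30,-34],-12)"
```

```text
r,A,h 68.9 34.3 -13.1 [ 0.5  0.6 -0.2]
34 ([-0.01, 0.04, -0.04], [-0.05, -0.02, -0.13])
30 ([-0.17, 0.03, -0.04], [-0.05, -0.02, 0.54])
26 ([-0.33, 0.02, -0.04], [-0.05, -0.02, 1.2])
22 ([-0.5, -0.01, -0.04], [-0.05, -0.02, 1.87])
18 ([-0.65, -0.05, -0.04], [-0.05, -0.01, 2.54])
14 ([-0.81, -0.09, -0.04], [-0.05, -0.01, 3.2])
10 ([-0.96, -0.15, -0.04], [-0.05, -0.01, 3.87])
6 ([-1.11, -0.22, -0.04], [-0.06, -0.01, 4.54])
2 ([-1.25, -0.3, -0.04], [-0.06, -0.01, 5.2])
-2 ([-1.39, -0.39, -0.04], [-0.06, -0.01, 5.87])
-6 ([-1.52, -0.49, -0.04], [-0.06, -0.0, 6.54])
-10 ([-1.64, -0.6, -0.04], [-0.06, -0.0, 7.2])
-14 ([-1.75, -0.71, -0.04], [-0.06, 0.0, 7.87])
-18 ([-1.86, -0.84, -0.04], [-0.06, 0.0, 8.54])
-22 ([-1.96, -0.97, -0.04], [-0.06, 0.0, 9.2])
-26 ([-2.05, -1.1, -0.04], [-0.06, 0.01, 9.87])
-30 ([-2.12, -1.25, -0.04], [-0.06, 0.01, 10.54])
-34 ([-2.19, -1.39, -0.04], [-0.06, 0.01, 11.2])
```

Request:
{"api": "send_rows", "payload": {"plan": [[[-0.17,0,0],[0,0,0.5]],[[-0.33,0,0],[0,0,1.2]],[[-0.5,0,0],[0,0,1.9]],[[-0.65,-0.05,0],[0,0,2.5]],[[-0.81,-0.1,0],[0,0,3.2]],[[-0.96,-0.15,0],[0,0,3.9]],[[-1.11,-0.22,0],[0,0,4.5]],[[-1.25,-0.3,0],[0,0,5.2]],[[-1.4,-0.4,0],[0,0,5.9]],[[-1.52,-0.5,0],[0,0,6.5]],[[-1.64,-0.6,0],[0,0,7.2]],[[-1.75,-0.7,0],[0,0,7.9]],[[-1.86,-0.84,0],[0,0,8.5]],[[-1.96,-0.97,0],[0,0,9.2]],[[-2.05,-1.1,0],[0,0,9.9]],[[-2.12,-1.25,0],[0,0,10.5]],[[-2.16,-1.32,0],[0,0,10.9]],[[-2.16,-1.32,0],[0,0,10.9]]]}}

```text
t: 8.48
tool_pos: [0.6402, -0.0748, 0.1157]
tcp_rot: [2.844, -0.183, 0.878]
force: [1.5, 2.5, 0.3]
finger_gap: 0.004
grasp_force: 1.2
```

```bash
python3 -c "
from h import *
where();arc([34],-12)"
```

```text
r,A,h 71.4 -30.8 -10.9 [1.5 2.5 0.3]
34 ([2.08, -1.44, 0.04], [-0.01, 0.0, -11.04])
```

Request:
{"api": "send_rows", "payload": {"plan": [[[0.15,0,0],[0,0,0]],[[0.15,0,-0.8],[0,0,0]],[[0.15,0,-1.8],[0,0,0]],[[0.15,0,-1.9],[0,0,0]],[[0.7,-0.2,-1.9],[0,0,-2]],[[1.3,-0.5,-1.9],[0,0,-4]],[[1.6,-0.7,-1.9],[0,0,-5.7]],[[1.8,-1,-1.9],[0,0,-8]],[[2.1,-1.5,-1.9],[0,0,-10]],[[2.13,-1.55,-1.9],[0,0,-11.5]],[[2.13,-1.55,-1.9],[0,0,-11.5]],[[2.13,-1.55,-1.9],[0,0,-11.5]],[[2.13,-1.55,-1.9],[0,0,-11.5]]]}}

```text
t: 9.57
tool_pos: [0.6284, 0.0069, 0.1668]
tcp_rot: [2.847, 0.186, 1.957]
force: [0.8, 0.0, 0.6]
finger_gap: 0.001
grasp_force: 0.0
```

```bash
python3 -c "
from h import *
where();arc([37],-12)
a=manip.read_camera('top')
cv2.imwrite('pics/d2.png',cv2.resize(a[120:280,180:380],(800,600)))"
```

```text
r,A,h 69.9 37.1 45.5 [0.8 0.  0.6]
37 ([-0.01, 0.01, 1.92], [-0.02, -0.0, -0.71])
```

View pics/d2.png

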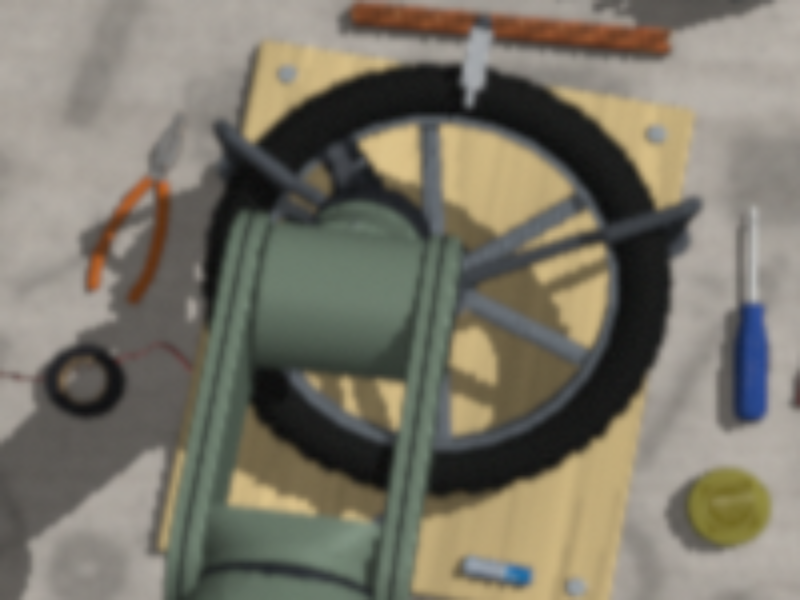

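The spoke runs from (430,130) to (432,220), left of the pointer, as expected, and the window beside the fingers is free.

Request:
{"api": "send_rows", "payload": {"plan": [[[0,0,0.3],[0,0,-0.3]],[[0,0,0.6],[0,0,-0.6]],[[0,0,0.9],[0,0,-0.6]],[[0,0,1.2],[0,0,-0.6]],[[0,0,1.5],[0,0,-0.6]],[[0,0,1.8],[0,0,-0.6]],[[0,0,1.9],[0,0,-0.6]],[[0,0,1.9],[0,0,-0.6]]]}}

```text
t: 10.28
tool_pos: [0.6466, 0.0035, 0.1115]
tcp_rot: [2.86, 0.2, 2.011]
force: [-0.2, -1.2, 0.2]
finger_gap: 0.003
grasp_force: 0.0
```

```bash
python3 -c "
from h import *
p=np.load('p.npy')
for u in((430,130),(580,203),(580,353)):
    x=ray((180+u[0]/4,120+u[1]/3.75),'top',p,5);print(np.hypot(*x),np.degrees(np.arctan2(x[1],x[0])))
where();arc([37,33,29,25,21,17,13,9,5,1,-3,-7,-11,-13,-15],-12)"
```

```text
110.99376285233714 11.25929562471788
113.12163775782255 -48.43326388837072
109.05309059406036 -106.8849119031333
r,A,h 68.5 37.6 -12.8 [-0.2 -1.2  0.2]
37 ([-0.02, 0.05, -0.03], [-0.05, -0.02, -0.19])
33 ([-0.18, 0.05, -0.03], [-0.05, -0.02, 0.48])
29 ([-0.35, 0.03, -0.03], [-0.05, -0.02, 1.15])
25 ([-0.51, 0.01, -0.03], [-0.05, -0.02, 1.81])
21 ([-0.67, -0.03, -0.03], [-0.05, -0.01, 2.48])
17 ([-0.82, -0.07, -0.03], [-0.05, -0.01, 3.15])
13 ([-0.97, -0.13, -0.03], [-0.05, -0.01, 3.81])
9 ([-1.12, -0.2, -0.03], [-0.05, -0.01, 4.48])
5 ([-1.26, -0.28, -0.03], [-0.05, -0.01, 5.15])
1 ([-1.4, -0.37, -0.03], [-0.05, -0.01, 5.81])
-3 ([-1.53, -0.47, -0.03], [-0.05, -0.0, 6.48])
-7 ([-1.65, -0.57, -0.03], [-0.05, -0.0, 7.15])
-11 ([-1.77, -0.69, -0.03], [-0.05, -0.0, 7.81])
-13 ([-1.82, -0.75, -0.03], [-0.05, -0.0, 8.15])
-15 ([-1.88, -0.81, -0.03], [-0.05, 0.0, 8.48])
```

Request:
{"api": "send_rows", "payload": {"plan": [[[-0.18,0,0],[0,0,0.5]],[[-0.35,0,0],[0,0,1.2]],[[-0.51,0,0],[0,0,1.8]],[[-0.67,-0.03,0],[0,0,2.5]],[[-0.82,-0.07,0],[0,0,3.2]],[[-0.97,-0.13,0],[0,0,3.8]],[[-1.12,-0.2,0],[0,0,4.5]],[[-1.26,-0.28,0],[0,0,5.2]],[[-1.4,-0.37,0],[0,0,5.8]],[[-1.53,-0.47,0],[0,0,6.5]],[[-1.65,-0.57,0],[0,0,7.2]],[[-1.74,-0.66,0],[0,0,7.6]],[[-1.8,-0.73,0],[0,0,8]],[[-1.8,-0.73,0],[0,0,8]]]}}

```text
t: 11.45
tool_pos: [0.6513, -0.054, 0.1183]
tcp_rot: [2.802, -0.072, 1.213]
force: [-0.2, 2.5, -0.5]
finger_gap: -0.005
grasp_force: 1.4
```

```bash
python3 -c "
from h import *
where()
a=manip.read_camera('top');b=manip.read_camera('scene')
f=lambda i,r,c:cv2.resize(i[r:r+150,c:c+100],(400,600),interpolation=cv2.INTER_CUBIC)
cv2.imwrite('pics/e.png',np.hstack([f(a,130,260),f(b,150,240)]))
for c in('top','scene'):print([(d['uv'],d['score']) for d in manip.look_for('valve',c)])
print(proj(world(np.load('p.npy'),np.array([W(102,0,0)])),'scene'),proj(world(np.load('p.npy'),np.array([W(102,0,0)])),'top'))"
```

```text
r,A,h 70.8 -11.6 -11.1 [-0.2  2.5 -0.5]
[([393.1, 205.4], 0.6)]
[]
[[279.45085314 178.82911097]] [[295.23846469 158.38699186]]
```

View pics/e.png

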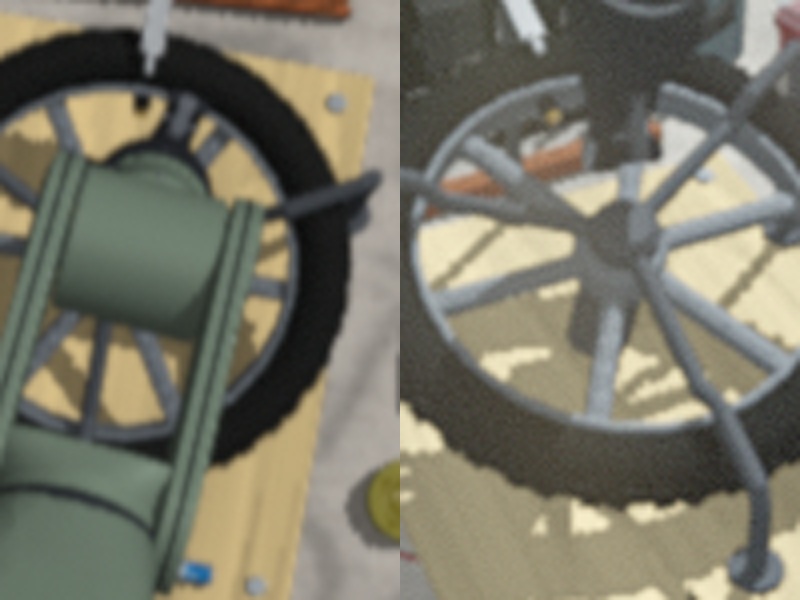

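The valve is under the pointer in both views: top (141,102), and the scene's brass tip at (553,115) is about 1 px from the prediction. Withdrawing.

Request:
{"api": "send_rows", "payload": {"plan": [[[0.15,0,0],[0,0,0]],[[0.2,0,0],[0,0,0]],[[0.2,0,-0.6],[0,0,0]],[[0.2,0,-1.3],[0,0,0]],[[0.2,0,-2.3],[0,0,0]],[[0.2,0,-3.5],[0,0,0]],[[0.2,0,-4.7],[0,0,0]],[[0.2,0,-5],[0,0,0]],[[0.2,0,-5],[0,0,0]],[[0.2,0,-5],[0,0,0]],[[0.2,0,-5],[0,0,0]]]}}

```text
t: 12.57
tool_pos: [0.6022, -0.0406, 0.2572]
tcp_rot: [2.805, -0.07, 1.214]
force: [0.0, 0.4, -0.3]
finger_gap: 0.002
grasp_force: 0.0
```

```bash
python3 -c "
from h import *
where();p=np.load('p.npy')
b=manip.read_camera('scene');c=b[165:195,260:300];m=cv2.inRange(cv2.cvtColor(c,cv2.COLOR_BGR2HSV),(15,90,80),(35,255,255))
print(cv2.moments(m,True)['m00'],np.argwhere(m>0).mean(0)+[165,260])
for a in(-4,0,4):print(proj(world(p,np.array([W(102.5,a,0)])),'scene'))
cv2.imwrite('pics/g.png',cv2.resize(b[150:300,210:360],(600,600),interpolation=cv2.INTER_CUBIC))"
```

```text
r,A,h 69.9 -7.2 136.8 [ 0.   0.4 -0.3]
4.0 [178.5 277.5]
[[282.13693616 178.06354944]]
[[279.37401863 178.67051699]]
[[276.67679338 179.43864072]]
```

View pics/g.png

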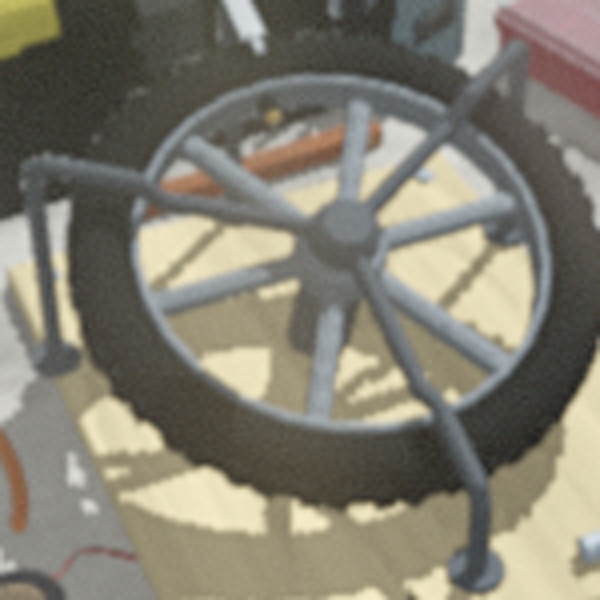

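The wheel is free of the fingers, and the brass tip at (272,117) lies within about 2° of the top mark. Handing in.

```bash
python3 -c "
from station import manip
print(manip.close_job())"
```

```text
the job is handed in; nothing more can be done
None
```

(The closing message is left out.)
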